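# Feel out the tight spot on a board trimmer's rail

### The job

The cutting-head carriage of the board trimmer catches at one tight spot somewhere along its rail. Gently stroke the carriage all the way until it presses the far rubber buffer, then all the way back until it presses the home buffer, feeling where it drags and never ramming a buffer (stay well under 25 N). Only after that, slide the little marker cursor on the scale to stand level with where the middle of the carriage was at the tight spot; leave the carriage at its home end and the other things on the bench alone.

Things in the scene. Friction and masses are not known exactly. Their poses are not given: they have to be found in the camera images.
- trimmer: board trimmer fixed to the bench: grey base board 220 x 460 x 18 mm (x, y, height). Origin: centre of its underside, on the bench; z up, y along its rail from the home end (-y) to the far end (+y), x across, from the robot's side towards the scale fence. Both rail and fence run along y. Black end blocks 60 x 22 mm, tops 64 mm above the bench, stand on the rail at y = +-199 mm
- rail_mid (a point): middle of the rail's top: aluminium, 40 mm wide, 420 mm long, at trimmer x -45 mm, z 40 mm. One unseen tight spot lies inside the rail, its middle between trimmer y -50 and +60 mm. The carriage drags there over 20 mm of travel, 10 mm either side, alike both ways: 10 N more than usual as it runs up, 7 N at the middle, 3 N as it leaves (while moving)
- fence_mid (a point): middle of the top of the dark scale fence on which the cursor slides: 20 mm wide, 400 mm long, at trimmer x +50 mm, z 30 mm
- carriage: black cutting-head carriage on the rail, slides along trimmer y: block 64 mm across, 60 mm along the rail, 22 mm high. Origin: middle of its underside, 42 mm above the bench; axes as the trimmer's. Usual drag about 2 N. It just touches the home buffer at trimmer y = -110 mm and the far buffer at +110 mm; starts 15 to 35 mm off the home buffer
- carriage_grip (a point): middle of the upright grey grip on the carriage, 42 mm above the carriage's origin (84 mm above the bench): 26 mm across the rail, 28 mm along it, its sides reach from 20 mm below to 17 mm above this point
- buffer_home: black rubber buffer, a 16 mm rod along the rail, 53 mm above the bench, at the rail's -y end; origin at the middle of the face that meets the carriage. Springy: 6 N per mm, 6 mm at most; pushes the carriage back a few mm on release
- buffer_far: the same kind of buffer at the rail's +y end; origin at the middle of the face that meets the carriage
- cursor: small aluminium marker cursor on the fence, slides along trimmer y: foot 30 x 26 x 12 mm with an upright tab; a thin pointer points at the rail, at the origin's y. Origin: middle of its underside, 30 mm above the bench; axes as the trimmer's. Slides with about 2.5 N, stays where left; starts at trimmer y -130 to -90 mm, can go from -140 to +140 mm
- cursor_tab (a point): middle of the cursor's upright tab, 29 mm above its origin (59 mm above the bench): 14 mm across the fence, 20 mm along it, its sides reach from 17 mm below to 13 mm above this point
- glue: white glue bottle, 44 mm across, 130 mm tall, standing beyond the trimmer; origin at the centre of its underside; leave alone
- tumbler: blue metal can, 68 mm across, 190 mm tall, standing beside the trimmer's home end; origin at the centre of its underside; leave alone
- knife: yellow utility knife lying beyond the trimmer, about 150 x 26 x 16 mm along its x; origin under the handle's middle; leave alone
- contour_model: stepped cardboard contour model, 90 x 110 x 24 mm, beside the trimmer's far end; origin under its centre; leave alone

How it is judged:
By the outcome, as a careful person would: the job done as asked, in the order asked, and still so for the second after the job is handed in, with the robot touching nothing.
It also fails if it takes over 72 s, if anything falls off the work surface, if the arm or the gripper's body presses on something with over 40 N, if the wrist force passes 120 N, or if a joint passes its speed limit or range.

### The arm

A 6-joint arm with a two-finger parallel gripper is mounted at the origin on the work surface. World frame = base frame: x ahead of the robot, y to its left, z up, the work surface at z = 0. Lengths are in m, angles in rad, forces in N, time in s.
With the tool pointing down it reaches from about 0.25 to 0.8 m from the base axis. Payload 8.5 kg.
Tool frame: the origin (TCP) lies on the mounting face of the last link; the fingertips stand 173 mm ahead of it and the grasp point (between the pads) lies 155 mm ahead of it; x points along the fingers, y is the direction in which the jaws open and shut, and the axes are right-handed (so a half turn about x gives the same grasp; the last joint's range is limited). The gripper opens to 85 mm and grips with 20 to 120 N. Pads are 22 mm wide; open, the fingers measure 114 mm over their backs; the gripper's body (76 mm by 85 mm) begins 54 mm behind the grasp point. The pads swing forward as they close: fully open they stand 13 mm farther back than shut.
Start: joints at [1.211, 0.238, -0.013, 1.319, 0, 1.571], TCP at [0.185, 0.491, 0.405] pointing down, gripper open.
Joint ranges: [-2.66, 2.66], [-1.03, 1.9], [-1.14, 1.46], [-1.82, 2.27], [-1.45, 1.34], [-3.14, 3.14]. Speed limits (rad/s): [2.22, 2.22, 2.79, 3.14, 3.14, 3.14].

### API

Orientations are given as [roll, pitch, yaw] about the fixed x, y, z axes, in that order (R = Rz(yaw) Ry(pitch) Rx(roll)).
In Python, from station import env, camera, trace, landmark_of gives the robot as it stands.
- The arm moves only by the shell command python3 -m creep 'ROWS' [FORCE]. ROWS is JSON, a list of rows, each a list of 7 numbers: the shift along the world's x, y, z in cm, then the turn, a rotation vector about the world's x, y, z in degrees, then the opening, from -1 (shut) to 1 (fully open), so that 0 is half open. In form: [[dx, dy, dz, wx, wy, wz, jaw], ...]. A call has 1 to 8 rows; each row is the pose to reach, as a shift and turn from the pose commanded when the call began; what a row does not reach only later rows make up. A row lasts 1/8 s, in which the tool goes at most 62.5 mm and 10.7 degrees, less where a joint would pass 70% of its speed; a pose out of reach is approached as far as the arm can. A call with a gripper value outside its range is refused whole. The fingers move at their own pace and stop on an object; FORCE is the grip in N (left out, the last holds). Time passes only in rows, so rows that repeat a pose let the fingers close. It gives the time, the measured TCP pose, the force and the opening at its end, in the units of the state.
- env.sense(): the state, without advancing time (a new reading comes with each control period).
- camera(name): name is "scene" or "top" or "wrist"; returns a dict with "image" (480x640x3 uint8, red, green, blue), "fx", "fy", "cx", "cy" (pixels), "R" (3x3) and "t" (3): a world point X has camera coordinates R X + t; the wrist camera has in their place "tool_from_camera" (4x4, takes a point from camera to tool coordinates, whose origin is the TCP and whose axes are the tool frame's). Camera axes: x right, y down, z forward; pixel columns grow to the right and rows downward; lengths in m; the calibration is good to about 2 mm. A picture is of the moment at which its call begins: read the wrist's pose just before it. There is no depth.
- env.close_job(): hands the job in, once; it reports no verdict.
Trained networks look in a picture, given as the dict that the camera call returned (one of the last four; its "shot" number tells which), for a name from the list of things; names that differ only in an ending like _2 or _b are one class to them, and where a whole thing is asked for, a point or a joint stands for the part that bears it (a point fixed in the world has none). Each returns a list of dicts, best first, with "confidence" (0 to 1); they miss things now and then, are a little off and sometimes report something else, mostly with a low value. They report only what shows in the picture. A call takes as long as a camera call.
- trace(picture, name): "region" (480x640 bool, what is visible of it).
- landmark_of(picture, name): "position" ([x, y, z] in m, in world coordinates, good to about 4 mm: a listed point, or the origin of a listed thing).
The state is a dict: "time": time; "joints": joint angles; "qd": joint speeds; "joint_torque": joint torques, N m; "tool_pos": TCP position; "ee_rot": TCP orientation; "ft_force": force on the tool from outside, world axes, zero at the start; "torque": the same for the moment, N m; "finger_gap": opening from 0.0 (shut) to 1.0 (fully open).
Only numpy, scipy, OpenCV 4.12 (cv2) and the standard library are available. Lean on these libraries where they do the work, as an engineer would, in place of code of your own. Each camera call takes 0.05 s, during which the arm holds its last target. There are 200 camera calls.

## Working session

There is one attempt and no reset: what is moved stays moved. The work goes in short steps, Python scripts to look and compute and a shell command to move; the robot and the scene stay as the last step left them, time stands still between calls to the robot, and variables do not carry over. Pictures are saved under pics/ and viewed, about 8 in all and at most 12, crops included, and the job is handed in when it is done.

```bash
mkdir -p pics; ls
cat > h.py <<'E'
import numpy as np, cv2
from station import env, camera, trace, landmark_of
def lm(p,n):
    r=landmark_of(p,n); return [(np.round(a["position"],4).tolist(),round(a["confidence"],2)) for a in r[:2]]
def save(p,f): cv2.imwrite("pics/"+f,p["image"][:,:,::-1])
E
python3 - <<'E'
from h import *
s=env.sense(); print({k:np.round(v,3).tolist() for k,v in s.items()})
a=camera("scene");b=camera("top")
save(a,"scene.png");save(b,"top.png")
for n in ["trimmer","rail_mid","fence_mid","carriage","carriage_grip","buffer_home","buffer_far","cursor","cursor_tab","tumbler","glue","contour_model","knife"]:
    print(n,lm(a,n),lm(b,n))
E
```

```text
pics
{'time': 0.0, 'joints': [1.211, 0.239, -0.014, 1.319, 0.0, 1.571], 'qd': [0.001, -0.001, 0.001, 0.002, 0.002, -0.001], 'joint_torque': [-0.001, -53.877, 34.644, 0.019, -0.0, 0.0], 'tool_pos': [0.185, 0.491, 0.404], 'ee_rot': [-1.613, 1.569, -1.973], 'ft_force': [0.464, 0.181, -0.315], 'torque': [0.025, 0.011, 0.048], 'finger_gap': 1.002}
trimmer [([0.5641, -0.0024, 0.0028], 0.59)] [([0.5667, -0.0005, -0.0049], 0.86)]
rail_mid [([0.5193, 0.0145, 0.0361], 0.97)] [([0.4976, -0.0671, 0.0826], 0.74), ([0.5192, 0.0107, 0.0419], 0.66)]
fence_mid [([0.6135, -0.0087, 0.0293], 0.74)] [([0.6143, -0.0144, 0.0306], 0.86)]
carriage [([0.5032, -0.0701, 0.0458], 0.7)] [([0.4985, -0.071, 0.044], 0.97)]
carriage_grip [([0.4972, -0.0726, 0.0834], 0.59)] [([0.5672, 0.0007, -0.0026], 0.58), ([0.5003, -0.0665, 0.0836], 0.55)]
buffer_home [([0.4877, -0.1225, 0.0525], 0.59), ([0.5882, -0.1271, 0.0552], 0.59)] [([0.4903, -0.1271, 0.0556], 0.74)]
buffer_far [([0.5498, 0.1496, 0.0528], 0.63)] [([0.5563, 0.1466, 0.0577], 0.58)]
cursor [([0.5016, -0.071, 0.0443], 0.29)] [([0.5811, -0.1267, 0.0351], 0.64)]
cursor_tab [([0.5871, -0.1242, 0.053], 0.56)] [([0.5831, -0.1214, 0.0588], 0.47)]
tumbler [([0.503, -0.287, -0.0011], 0.61), ([0.6124, -0.008, 0.0313], 0.4)] [([0.5057, -0.286, 0.0015], 0.91)]
glue [([0.7289, -0.1098, -0.0015], 0.7), ([0.611, -0.0117, 0.0325], 0.56)] [([0.7324, -0.114, -0.0013], 0.61)]
contour_model [([0.6282, 0.3252, -0.003], 0.94)] [([0.634, 0.3229, -0.0015], 0.93)]
knife [([0.7471, 0.0566, 0.0009], 0.66), ([0.5179, 0.0135, 0.0369], 0.66)] [([0.7515, 0.0556, -0.0028], 0.61)]
```

View pics/top.png

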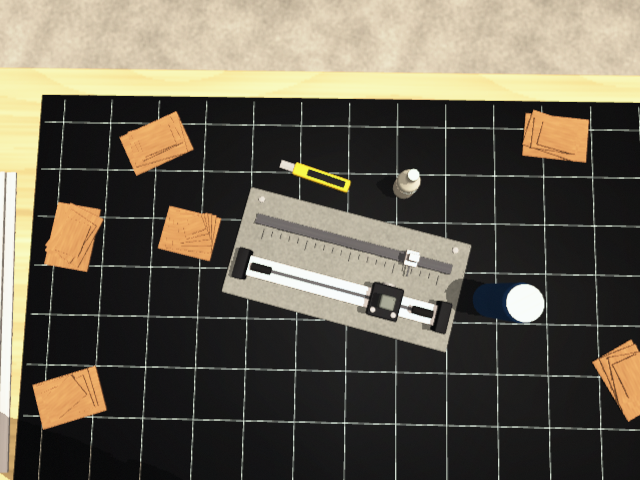

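View pics/scene.png

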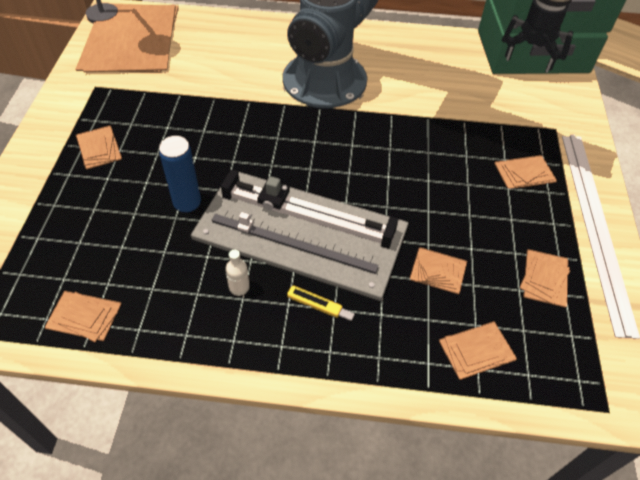

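Run:
```python
from h import *
from scipy.spatial.transform import Rotation as Ro
s=env.sense(); R=Ro.from_euler('xyz',s["ee_rot"]).as_matrix(); print(R.round(3))
b=camera("top"); w=camera("wrist"); print(w["tool_from_camera"].round(3).tolist())
px=np.array([(253,188),(470,244),(445,351),(222,291)],float)
# refine from trimmer region
m=trace(b,"trimmer")[0]["region"].astype(np.uint8)
rect=cv2.minAreaRect(cv2.findNonZero(m)); print("rect",rect)
C=-b["R"].T@b["t"]
def bp(p,z):
    d=b["R"].T@np.array([(p[0]-b["cx"])/b["fx"],(p[1]-b["cy"])/b["fy"],1]); return (C+d*(z-C[2])/d[2])[:2]
for P in (px,):
    W=np.array([bp(p,.018) for p in P]); print(W.round(4),W.mean(0))
    for i in range(4):
        e=W[(i+1)%4]-W[i]; print(np.linalg.norm(e), np.degrees(np.arctan2(e[1],e[0])))
```

```text
[[-0.     0.352  0.936]
 [-0.     0.936 -0.352]
 [-1.    -0.    -0.   ]]
[[-0.0, -0.282, 0.959, 0.032], [1.0, -0.0, 0.0, -0.0], [0.0, 0.959, 0.282, -0.072], [0.0, 0.0, 0.0, 1.0]]
rect ((347.33453369140625, 269.2086486816406), (232.81993103027344, 112.24223327636719), 15.042799949645996)
[[ 0.7233  0.1934]
 [ 0.6174 -0.2442]
 [ 0.4063 -0.1937]
 [ 0.5142  0.2483]] [0.56527912 0.00094565]
0.45026782869746385 -103.60449539250607
0.21704527741646432 166.54390831363844
0.45503788999399053 76.28252765299524
0.21618823498897644 -14.719535830745437
```

```bash
python3 -m creep '[[2.5,-5,0,0,0,2,1],[5.5,-10.5,0,0,0,4,1],[8.5,-16,0,0,0,6.7,1],[11.5,-21,0,0,0,6.7,1],[14.5,-26,0,0,0,6.7,1],[17.5,-31,0,0,0,6.7,1],[20,-36,0,0,0,6.7,1],[23,-41,0,0,0,6.7,1]]' 40
python3 -m creep '[[2,-4,0,0,0,0,1],[4,-7,0,0,0,0,1],[4,-7,0,0,0,0,1],[4,-7,0,0,0,0,1]]'
cat >> h.py <<'E'
from scipy.spatial.transform import Rotation as Ro
def wcam():
    s=env.sense(); p=camera("wrist"); T=np.eye(4); T[:3,:3]=Ro.from_euler('xyz',s["ee_rot"]).as_matrix(); T[:3,3]=s["tool_pos"]
    M=T@p["tool_from_camera"]; p["_M"]=M; return p
def ray(p,uv):
    M=p["_M"]; d=M[:3,:3]@np.array([(uv[0]-p["cx"])/p["fx"],(uv[1]-p["cy"])/p["fy"],1]); return M[:3,3],d/d[2]
E
python3 - <<'E'
from h import *
p=wcam(); save(p,"w1.png"); s=env.sense(); print(s["time"],s["tool_pos"],s["ee_rot"])
for n in ["rail_mid","fence_mid","carriage","carriage_grip","buffer_home","buffer_far","cursor","cursor_tab"]: print(n,lm(p,n))
E
```

```text
time: 2.55
tool_pos: [0.4153, 0.0795, 0.405]
ee_rot: [0.489, 1.57, 0.246]
ft_force: [0.3, 1.5, 0.6]
finger_gap: 0.999
time: 3.05
tool_pos: [0.4546, 0.0115, 0.4046]
ee_rot: [-3.139, 1.57, 2.901]
ft_force: [0.2, 0.2, 0.6]
finger_gap: 1.002
3.1 [0.45441855 0.01183026 0.4046356 ] [3.0667     1.57030145 2.82419174]
rail_mid [([0.5199, 0.014, 0.0426], 0.73)]
fence_mid [([0.6158, -0.0117, 0.0265], 0.76), ([0.5197, 0.0137, 0.0414], 0.4)]
carriage [([0.5001, -0.0689, 0.0443], 0.89), ([0.614, -0.0075, 0.0254], 0.17)]
carriage_grip [([0.6322, 0.3198, -0.0021], 0.7), ([0.5842, -0.1232, 0.0604], 0.61)]
buffer_home [([0.487, -0.1259, 0.0543], 0.62)]
buffer_far [([0.5576, 0.1479, 0.0559], 0.67), ([0.4878, -0.1256, 0.0517], 0.41)]
cursor [([0.5849, -0.1285, 0.0315], 0.71)]
cursor_tab [([0.5854, -0.1233, 0.0595], 0.59)]
```

View pics/w1.png

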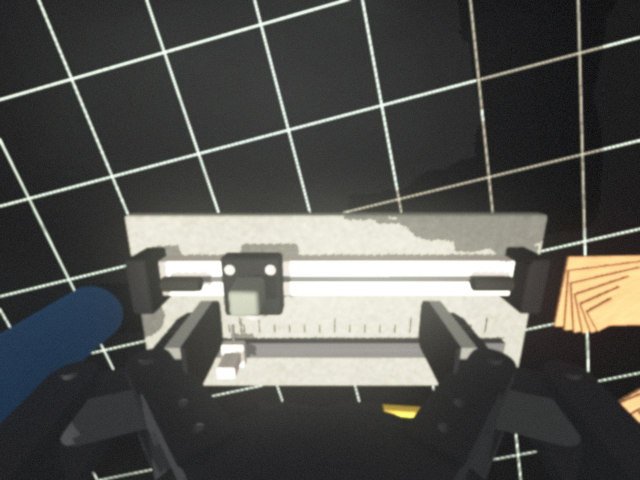

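```bash
python3 -m creep '[[2,-4,-3,0,0,0,1],[4.5,-8.1,-7,0,0,0,1],[4.5,-8.1,-7,0,0,0,1],[4.5,-8.1,-7,0,0,0,1]]'
python3 - <<'E'
from h import *
p=wcam(); save(p,"w2.png"); s=env.sense(); print(s["tool_pos"],s["ee_rot"])
R=Ro.from_euler('xyz',s["ee_rot"]).as_matrix(); print("jaw",np.degrees(np.arctan2(R[1,1],R[0,1])))
for n in ["rail_mid","carriage","carriage_grip","buffer_home","buffer_far","cursor","cursor_tab"]: print(n,lm(p,n))
# project grip top/bottom corners hypothesis for check
M=np.linalg.inv(p["_M"])
for z in (.101,.084): 
  X=M@np.array([.500,-.069,z,1]); print(z,p["fx"]*X[0]/X[2]+p["cx"],p["fy"]*X[1]/X[2]+p["cy"])
E
```

```text
time: 4.0
tool_pos: [0.4997, -0.0695, 0.3348]
ee_rot: [3.052, 1.57, 2.809]
ft_force: [0.8, -0.4, 0.9]
finger_gap: 0.998
[ 0.49971156 -0.06916497  0.33537821] [0.37468875 1.57032801 0.13209542]
jaw 76.10042832762323
rail_mid [([0.5194, 0.0113, 0.0411], 0.61)]
carriage [([0.4984, -0.0662, 0.0461], 0.58)]
carriage_grip [([0.4971, -0.07, 0.0825], 0.96)]
buffer_home [([0.4895, -0.1288, 0.0524], 0.89)]
buffer_far [([0.5597, 0.1493, 0.0584], 0.77), ([0.584, -0.1258, 0.0305], 0.42)]
cursor [([0.5842, -0.1273, 0.0623], 0.7), ([0.5851, -0.1274, 0.0329], 0.6)]
cursor_tab [([0.5871, -0.1279, 0.0592], 0.72)]
0.101 321.3933060296682 263.35049973380234
0.084 321.2990081244199 255.08961311292845
```

View pics/w2.png

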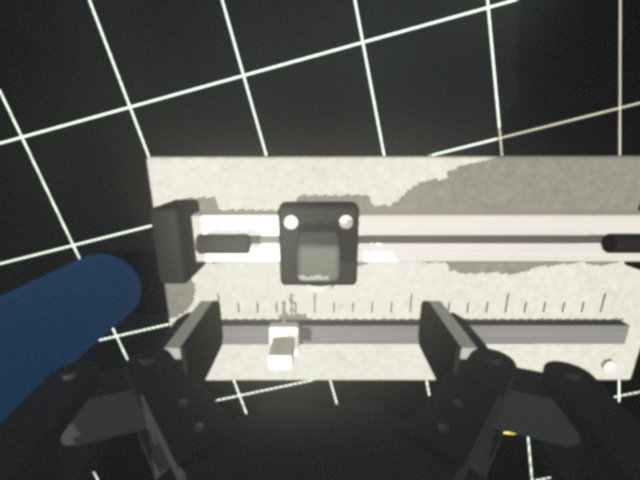

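```bash
python3 -m creep '[[-0.25,-0.12,-5,0,0,0,1],[-0.25,-0.12,-9.6,0,0,0,1],[-0.25,-0.12,-9.6,0,0,0,1],[-0.25,-0.12,-9.6,0,0,0,-1],[-0.25,-0.12,-9.6,0,0,0,-1],[-0.25,-0.12,-9.6,0,0,0,-1],[-0.25,-0.12,-9.6,0,0,0,-1],[-0.25,-0.12,-9.6,0,0,0,-1]]' 40
python3 -m creep '[[0,0,0,0,0,0,-1],[0,0,0,0,0,0,-1]]' 40
```

```text
time: 5.4
tool_pos: [0.4978, -0.0709, 0.2399]
ee_rot: [0.064, 1.569, -0.179]
ft_force: [-1.0, -0.4, 7.8]
finger_gap: 0.326
time: 5.65
tool_pos: [0.4978, -0.0709, 0.2399]
ee_rot: [0.061, 1.569, -0.182]
ft_force: [-0.2, 0.4, 7.6]
finger_gap: 0.32
```

```bash
f(){ tr '\n' ' ' | sed 's/ee_rot.*ft/ft/'; echo; }
python3 -m creep '[[0,0,0.1,0,0,0,-1],[0,0,0.1,0,0,0,-1]]' |f
python3 -m creep '[[0.07,0.29,0,0,0,0,-1],[0.14,0.58,0,0,0,0,-1]]'|f
python3 -m creep '[[0.05,0.2,0,0,0,0,-1]]'|f
python3 -m creep '[[0.05,0.2,0,0,0,0,-1]]'|f
python3 -m creep '[[0.05,0.2,0,0,0,0,-1]]'|f
python3 -m creep '[[0.05,0.2,0,0,0,0,-1]]'|f
python3 -m creep '[[0.05,0.2,0,0,0,0,-1]]'|f
python3 -m creep '[[0.05,0.2,0,0,0,0,-1]]'|f
```

```text
time: 5.9 tool_pos: [0.4978, -0.0709, 0.24] ft_force: [3.0, -0.9, -2.1] finger_gap: 0.321 
time: 6.15 tool_pos: [0.4992, -0.0651, 0.24] ft_force: [5.0, -4.1, -0.6] finger_gap: 0.325 
time: 6.28 tool_pos: [0.4998, -0.063, 0.24] ft_force: [5.0, -2.6, -0.3] finger_gap: 0.322 
time: 6.4 tool_pos: [0.5002, -0.061, 0.24] ft_force: [3.6, -3.2, 0.7] finger_gap: 0.323 
time: 6.52 tool_pos: [0.5007, -0.059, 0.24] ft_force: [4.6, -3.5, -0.4] finger_gap: 0.322 
time: 6.65 tool_pos: [0.5012, -0.057, 0.24] ft_force: [3.6, -2.7, 0.5] finger_gap: 0.322 
time: 6.78 tool_pos: [0.5017, -0.055, 0.24] ft_force: [3.8, -3.3, 0.3] finger_gap: 0.324 
time: 6.9 tool_pos: [0.5022, -0.053, 0.24] ft_force: [3.7, -3.1, 0.4] finger_gap: 0.324
```

```bash
f(){ tr '\n' ' ' | sed 's/ee_rot.*ft/ft/'; echo; }
python3 -m creep '[[0.08,0.19,0,0,0,0,-1]]'|f
python3 -m creep '[[0.05,0.2,0,0,0,0,-1]]'|f
python3 -m creep '[[0.05,0.2,0,0,0,0,-1]]'|f
python3 -m creep '[[0.05,0.2,0,0,0,0,-1]]'|f
python3 -m creep '[[0.05,0.2,0,0,0,0,-1]]'|f
python3 -m creep '[[0.05,0.2,0,0,0,0,-1]]'|f
python3 -m creep '[[0.05,0.2,0,0,0,0,-1]]'|f
python3 -m creep '[[0.05,0.2,0,0,0,0,-1]]'|f
python3 -m creep '[[0.05,0.2,0,0,0,0,-1]]'|f
python3 -m creep '[[0.05,0.2,0,0,0,0,-1]]'|f
python3 -m creep '[[0.05,0.2,0,0,0,0,-1]]'|f
python3 -m creep '[[0.05,0.2,0,0,0,0,-1]]'|f
python3 -m creep '[[0.05,0.2,0,0,0,0,-1]]'|f
python3 -m creep '[[0.05,0.2,0,0,0,0,-1]]'|f
python3 -m creep '[[0.05,0.2,0,0,0,0,-1]]'|f
python3 -m creep '[[0.05,0.2,0,0,0,0,-1]]'|f
python3 -m creep '[[0.05,0.2,0,0,0,0,-1]]'|f
python3 -m creep '[[0.05,0.2,0,0,0,0,-1]]'|f
python3 -m creep '[[0.05,0.2,0,0,0,0,-1]]'|f
python3 -m creep '[[0.05,0.2,0,0,0,0,-1]]'|f
python3 -m creep '[[0.05,0.2,0,0,0,0,-1]]'|f
python3 -m creep '[[0.05,0.2,0,0,0,0,-1]]'|f
python3 -m creep '[[0.05,0.2,0,0,0,0,-1]]'|f
python3 -m creep '[[0.05,0.2,0,0,0,0,-1]]'|f
```

```text
time: 7.02 tool_pos: [0.5028, -0.0511, 0.24] ft_force: [2.8, -3.1, 2.3] finger_gap: 0.321 
time: 7.15 tool_pos: [0.5033, -0.0491, 0.24] ft_force: [3.4, -3.5, 3.0] finger_gap: 0.323 
time: 7.28 tool_pos: [0.5038, -0.047, 0.24] ft_force: [4.2, -2.8, 4.0] finger_gap: 0.32 
time: 7.4 tool_pos: [0.5043, -0.045, 0.24] ft_force: [4.4, -2.5, 4.9] finger_gap: 0.325 
time: 7.52 tool_pos: [0.5048, -0.0431, 0.24] ft_force: [3.2, -4.1, 4.8] finger_gap: 0.321 
time: 7.65 tool_pos: [0.5053, -0.0411, 0.24] ft_force: [3.8, -1.5, 5.1] finger_gap: 0.326 
time: 7.78 tool_pos: [0.5058, -0.039, 0.24] ft_force: [4.1, -2.0, 6.0] finger_gap: 0.323 
time: 7.9 tool_pos: [0.5063, -0.037, 0.2399] ft_force: [3.5, -2.7, 5.8] finger_gap: 0.32 
time: 8.02 tool_pos: [0.5068, -0.0351, 0.24] ft_force: [4.0, -3.3, 6.1] finger_gap: 0.322 
time: 8.15 tool_pos: [0.5073, -0.033, 0.2399] ft_force: [4.4, -2.6, 5.8] finger_gap: 0.321 
time: 8.28 tool_pos: [0.5078, -0.031, 0.2399] ft_force: [3.4, -4.0, 5.2] finger_gap: 0.321 
time: 8.4 tool_pos: [0.5082, -0.029, 0.24] ft_force: [4.1, -2.0, 5.5] finger_gap: 0.321 
time: 8.52 too
[... 379 characters left out ...]
, -0.0191, 0.2399] ft_force: [3.8, -3.1, 5.9] finger_gap: 0.322 
time: 9.15 tool_pos: [0.5112, -0.0171, 0.24] ft_force: [3.6, -3.0, 5.1] finger_gap: 0.322 
time: 9.28 tool_pos: [0.5117, -0.0151, 0.24] ft_force: [2.9, -2.9, 4.6] finger_gap: 0.329 
time: 9.4 tool_pos: [0.5122, -0.0131, 0.24] ft_force: [3.4, -3.1, 6.7] finger_gap: 0.319 
time: 9.52 tool_pos: [0.5127, -0.011, 0.24] ft_force: [3.3, -3.2, 4.8] finger_gap: 0.319 
time: 9.65 tool_pos: [0.5132, -0.0091, 0.2399] ft_force: [3.3, -3.1, 5.3] finger_gap: 0.324 
time: 9.78 tool_pos: [0.5137, -0.0071, 0.24] ft_force: [3.9, -2.9, 5.7] finger_gap: 0.322 
time: 9.9 tool_pos: [0.5142, -0.005, 0.2399] ft_force: [3.9, -2.8, 5.6] finger_gap: 0.322
```

```bash
f(){ tr '\n' ' ' | sed 's/ee_rot.*ft/ft/'; echo; }
python3 -m creep '[[0.05,0.2,0,0,0,0,-1]]'|f
python3 -m creep '[[0.05,0.2,0,0,0,0,-1]]'|f
python3 -m creep '[[0.05,0.2,0,0,0,0,-1]]'|f
python3 -m creep '[[0.05,0.2,0,0,0,0,-1]]'|f
python3 -m creep '[[0.05,0.2,0,0,0,0,-1]]'|f
python3 -m creep '[[0.05,0.2,0,0,0,0,-1]]'|f
python3 -m creep '[[0.05,0.2,0,0,0,0,-1]]'|f
python3 -m creep '[[0.05,0.2,0,0,0,0,-1]]'|f
python3 -m creep '[[0.05,0.2,0,0,0,0,-1]]'|f
python3 -m creep '[[0.05,0.2,0,0,0,0,-1]]'|f
python3 -m creep '[[0.05,0.2,0,0,0,0,-1]]'|f
python3 -m creep '[[0.05,0.2,0,0,0,0,-1]]'|f
python3 -m creep '[[0.05,0.2,0,0,0,0,-1]]'|f
python3 -m creep '[[0.05,0.2,0,0,0,0,-1]]'|f
python3 -m creep '[[0.05,0.2,0,0,0,0,-1]]'|f
python3 -m creep '[[0.05,0.2,0,0,0,0,-1]]'|f
python3 -m creep '[[0.05,0.2,0,0,0,0,-1]]'|f
python3 -m creep '[[0.05,0.2,0,0,0,0,-1]]'|f
python3 -m creep '[[0.05,0.2,0,0,0,0,-1]]'|f
python3 -m creep '[[0.05,0.2,0,0,0,0,-1]]'|f
python3 -m creep '[[0.05,0.2,0,0,0,0,-1]]'|f
python3 -m creep '[[0.05,0.2,0,0,0,0,-1]]'|f
python3 -m creep '[[0.05,0.2,0,0,0,0,-1]]'|f
python3 -m creep '[[0.05,0.2,0,0,0,0,-1]]'|f
python3 -m creep '[[0.05,0.2,0,0,0,0,-1]]'|f
python3 -m creep '[[0.05,0.2,0,0,0,0,-1]]'|f
python3 -m creep '[[0.05,0.2,0,0,0,0,-1]]'|f
python3 -m creep '[[0.05,0.2,0,0,0,0,-1]]'|f
python3 -m creep '[[0.05,0.2,0,0,0,0,-1]]'|f
python3 -m creep '[[0.05,0.2,0,0,0,0,-1]]'|f
```

```text
time: 10.02 tool_pos: [0.5147, -0.0031, 0.2399] ft_force: [4.2, -2.8, 5.0] finger_gap: 0.32 
time: 10.15 tool_pos: [0.5152, -0.001, 0.24] ft_force: [4.5, -2.6, 5.5] finger_gap: 0.325 
time: 10.28 tool_pos: [0.5157, 0.001, 0.2399] ft_force: [4.3, -2.6, 5.4] finger_gap: 0.319 
time: 10.4 tool_pos: [0.5162, 0.0029, 0.2399] ft_force: [3.9, -3.1, 5.9] finger_gap: 0.324 
time: 10.52 tool_pos: [0.5167, 0.0049, 0.24] ft_force: [3.6, -2.8, 6.7] finger_gap: 0.322 
time: 10.65 tool_pos: [0.5172, 0.0069, 0.24] ft_force: [3.2, -1.9, 6.7] finger_gap: 0.325 
time: 10.78 tool_pos: [0.5177, 0.0089, 0.2399] ft_force: [3.8, -2.2, 5.4] finger_gap: 0.323 
time: 10.9 tool_pos: [0.5182, 0.0109, 0.24] ft_force: [2.1, -2.8, 5.9] finger_gap: 0.322 
time: 11.02 tool_pos: [0.5187, 0.0129, 0.24] ft_force: [3.8, -3.3, 5.7] finger_gap: 0.325 
time: 11.15 tool_pos: [0.5192, 0.0149, 0.24] ft_force: [3.8, -2.7, 5.6] finger_gap: 0.321 
time: 11.28 tool_pos: [0.5197, 0.0169, 0.24] ft_force: [4.1, -3.3, 5.7] finger_gap: 0.324 
time: 11.4 tool_pos: [0.5201, 0.0189, 0.24] ft_force: [3.9, -3.4, 6.2] finger_gap: 0.326 
time
[... 933 characters left out ...]
.5254, 0.0403, 0.24] ft_force: [2.7, -7.5, 8.1] finger_gap: 0.322 
time: 12.9 tool_pos: [0.5259, 0.0424, 0.24] ft_force: [3.6, -6.7, 7.8] finger_gap: 0.324 
time: 13.02 tool_pos: [0.5265, 0.0444, 0.24] ft_force: [2.2, -7.4, 7.8] finger_gap: 0.319 
time: 13.15 tool_pos: [0.527, 0.0466, 0.24] ft_force: [2.8, -4.7, 6.7] finger_gap: 0.321 
time: 13.28 tool_pos: [0.5276, 0.0488, 0.24] ft_force: [3.3, -2.3, 6.8] finger_gap: 0.32 
time: 13.4 tool_pos: [0.5281, 0.0509, 0.24] ft_force: [3.0, -2.2, 5.9] finger_gap: 0.321 
time: 13.52 tool_pos: [0.5286, 0.0529, 0.24] ft_force: [2.8, -2.2, 6.9] finger_gap: 0.322 
time: 13.65 tool_pos: [0.5291, 0.0549, 0.2399] ft_force: [3.6, -3.7, 6.9] finger_gap: 0.325
```

```bash
f(){ tr '\n' ' ' | sed 's/ee_rot.*ft/ft/'; echo; }
python3 -m creep '[[0.15,0.6,0,0,0,0,-1],[0.3,1.2,0,0,0,0,-1],[0.5,2.0,0,0,0,0,-1],[0.7,2.8,0,0,0,0,-1],[0.9,3.6,0,0,0,0,-1],[1.1,4.4,0,0,0,0,-1],[1.22,4.9,0,0,0,0,-1],[1.27,5.1,0,0,0,0,-1]]'|f
python3 -m creep '[[0.05,0.2,0,0,0,0,-1]]'|f
python3 -m creep '[[0.05,0.2,0,0,0,0,-1]]'|f
python3 -m creep '[[0.05,0.2,0,0,0,0,-1]]'|f
python3 -m creep '[[0.05,0.2,0,0,0,0,-1]]'|f
python3 -m creep '[[0.02,0.1,0,0,0,0,-1]]'|f
```

```text
time: 14.65 tool_pos: [0.5418, 0.1061, 0.2399] ft_force: [3.4, -3.7, 7.3] finger_gap: 0.323 
time: 14.78 tool_pos: [0.5422, 0.108, 0.24] ft_force: [2.5, -3.0, 6.9] finger_gap: 0.319 
time: 14.9 tool_pos: [0.5427, 0.1099, 0.24] ft_force: [1.7, -1.6, 6.7] finger_gap: 0.322 
time: 15.02 tool_pos: [0.5432, 0.1119, 0.2399] ft_force: [3.6, -2.0, 7.3] finger_gap: 0.32 
time: 15.15 tool_pos: [0.5437, 0.1139, 0.24] ft_force: [2.1, -3.0, 7.1] finger_gap: 0.321 
time: 15.28 tool_pos: [0.5439, 0.1149, 0.2399] ft_force: [3.2, -2.5, 6.8] finger_gap: 0.322
```

```bash
f(){ tr '\n' ' ' | sed 's/ee_rot.*ft/ft/'; echo; }
python3 -m creep '[[0.03,0.1,0,0,0,0,-1],[0.05,0.2,0,0,0,0,-1]]'|f
python3 -m creep '[[0.03,0.1,0,0,0,0,-1]]'|f
python3 -m creep '[[0.02,0.1,0,0,0,0,-1]]'|f
python3 -m creep '[[0.03,0.1,0,0,0,0,-1]]'|f
python3 -m creep '[[0.02,0.1,0,0,0,0,-1]]'|f
```

```text
time: 15.52 tool_pos: [0.5444, 0.1168, 0.24] ft_force: [3.4, -2.2, 6.0] finger_gap: 0.323 
time: 15.65 tool_pos: [0.5447, 0.1178, 0.24] ft_force: [3.1, -2.9, 7.1] finger_gap: 0.319 
time: 15.78 tool_pos: [0.5449, 0.1188, 0.24] ft_force: [3.2, -2.7, 6.2] finger_gap: 0.329 
time: 15.9 tool_pos: [0.5452, 0.1198, 0.24] ft_force: [2.1, -3.2, 6.7] finger_gap: 0.321 
time: 16.02 tool_pos: [0.5453, 0.1205, 0.2399] ft_force: [2.5, -6.0, 8.5] finger_gap: 0.322
```

```bash
f(){ tr '\n' ' ' | sed 's/ee_rot.*ft/ft/'; echo; }
python3 -m creep '[[0.02,0.1,0,0,0,0,-1]]'|f
python3 -m creep '[[0.02,0.08,0,0,0,0,-1]]'|f
python3 -m creep '[[0,0.02,0,0,0,0,-1],[0,0.02,0,0,0,0,-1]]'|f
```

```text
time: 16.15 tool_pos: [0.5454, 0.1212, 0.24] ft_force: [1.9, -10.3, 9.3] finger_gap: 0.326 
time: 16.27 tool_pos: [0.5455, 0.1217, 0.24] ft_force: [2.6, -10.7, 9.6] finger_gap: 0.32 
time: 16.52 tool_pos: [0.5456, 0.1217, 0.2399] ft_force: [2.3, -10.9, 9.9] finger_gap: 0.323
```

```bash
f(){ tr '\n' ' ' | sed 's/ee_rot.*ft/ft/'; echo; }
python3 -m creep '[[0.01,0.05,0,0,0,0,-1],[0.01,0.05,0,0,0,0,-1]]'|f
python3 -m creep '[[-0.1,-0.4,0,0,0,0,-1],[-0.25,-1.0,0,0,0,0,-1],[-0.45,-1.8,0,0,0,0,-1],[-0.65,-2.6,0,0,0,0,-1],[-0.85,-3.4,0,0,0,0,-1],[-1.05,-4.2,0,0,0,0,-1],[-1.2,-4.8,0,0,0,0,-1],[-1.3,-5.2,0,0,0,0,-1]]'|f
python3 -m creep '[[-0.05,-0.2,0,0,0,0,-1],[-0.1,-0.4,0,0,0,0,-1]]'|f
python3 -m creep '[[-0.05,-0.2,0,0,0,0,-1]]'|f
python3 -m creep '[[-0.05,-0.2,0,0,0,0,-1]]'|f
python3 -m creep '[[-0.05,-0.2,0,0,0,0,-1]]'|f
python3 -m creep '[[-0.05,-0.2,0,0,0,0,-1]]'|f
python3 -m creep '[[-0.05,-0.2,0,0,0,0,-1]]'|f
python3 -m creep '[[-0.05,-0.2,0,0,0,0,-1]]'|f
python3 -m creep '[[-0.05,-0.2,0,0,0,0,-1]]'|f
python3 -m creep '[[-0.05,-0.2,0,0,0,0,-1]]'|f
python3 -m creep '[[-0.05,-0.2,0,0,0,0,-1]]'|f
python3 -m creep '[[-0.05,-0.2,0,0,0,0,-1]]'|f
python3 -m creep '[[-0.05,-0.2,0,0,0,0,-1]]'|f
python3 -m creep '[[-0.05,-0.2,0,0,0,0,-1]]'|f
python3 -m creep '[[-0.05,-0.2,0,0,0,0,-1]]'|f
python3 -m creep '[[-0.05,-0.2,0,0,0,0,-1]]'|f
python3 -m creep '[[-0.05,-0.2,0,0,0,0,-1]]'|f
python3 -m creep '[[-0.05,-0.2,0,0,0,0,-1]]'|f
python3 -m creep '[[-0.05,-0.2,0,0,0,0,-1]]'|f
python3 -m creep '[[-0.05,-0.2,0,0,0,0,-1]]'|f
python3 -m creep '[[-0.05,-0.2,0,0,0,0,-1]]'|f
python3 -m creep '[[-0.05,-0.2,0,0,0,0,-1]]'|f
```

```text
time: 16.77 tool_pos: [0.5456, 0.1221, 0.24] ft_force: [2.5, -12.4, 8.7] finger_gap: 0.324 
time: 17.77 tool_pos: [0.5331, 0.0714, 0.24] ft_force: [4.6, 1.1, 5.2] finger_gap: 0.318 
time: 18.02 tool_pos: [0.5322, 0.0676, 0.24] ft_force: [3.5, -0.1, 4.3] finger_gap: 0.318 
time: 18.15 tool_pos: [0.5317, 0.0656, 0.2399] ft_force: [3.8, 0.9, 4.8] finger_gap: 0.324 
time: 18.27 tool_pos: [0.5312, 0.0636, 0.24] ft_force: [4.8, 1.1, 5.7] finger_gap: 0.322 
time: 18.4 tool_pos: [0.5307, 0.0616, 0.24] ft_force: [5.2, 1.8, 4.9] finger_gap: 0.323 
time: 18.52 tool_pos: [0.5302, 0.0596, 0.24] ft_force: [4.7, 0.9, 6.4] finger_gap: 0.322 
time: 18.65 tool_pos: [0.5297, 0.0576, 0.24] ft_force: [4.8, 0.8, 4.4] finger_gap: 0.325 
time: 18.77 tool_pos: [0.5292, 0.0556, 0.24] ft_force: [4.7, 1.5, 5.2] finger_gap: 0.325 
time: 18.9 tool_pos: [0.5287, 0.0536, 0.2399] ft_force: [4.3, 1.1, 4.9] finger_gap: 0.323 
time: 19.02 tool_pos: [0.5282, 0.0516, 0.24] ft_force: [5.1, 1.6, 4.7] finger_gap: 0.324 
time: 19.15 tool_pos: [0.5277, 0.0496, 0.24] ft_force: [4.5, 1.9, 5.2] finger_gap: 0.325 
time: 19.27 too
[... 269 characters left out ...]
l_pos: [0.526, 0.0423, 0.24] ft_force: [5.4, 6.5, 4.5] finger_gap: 0.322 
time: 19.77 tool_pos: [0.5254, 0.0403, 0.24] ft_force: [5.7, 7.0, 4.2] finger_gap: 0.324 
time: 19.9 tool_pos: [0.5249, 0.0382, 0.24] ft_force: [6.0, 5.1, 4.1] finger_gap: 0.324 
time: 20.02 tool_pos: [0.5244, 0.0362, 0.24] ft_force: [5.1, 5.1, 4.2] finger_gap: 0.322 
time: 20.15 tool_pos: [0.5239, 0.0341, 0.24] ft_force: [5.6, 4.3, 4.8] finger_gap: 0.321 
time: 20.27 tool_pos: [0.5233, 0.0319, 0.24] ft_force: [4.8, 1.9, 5.0] finger_gap: 0.321 
time: 20.4 tool_pos: [0.5228, 0.0297, 0.24] ft_force: [4.8, 0.8, 4.4] finger_gap: 0.319 
time: 20.52 tool_pos: [0.5223, 0.0277, 0.24] ft_force: [5.2, 1.0, 4.9] finger_gap: 0.318
```

```bash
f(){ tr '\n' ' ' | sed 's/ee_rot.*ft/ft/'; echo; }
python3 -m creep '[[-0.1,-0.4,0,0,0,0,-1],[-0.25,-1.0,0,0,0,0,-1],[-0.42,-1.7,0,0,0,0,-1],[-0.6,-2.4,0,0,0,0,-1],[-0.77,-3.1,0,0,0,0,-1],[-0.95,-3.8,0,0,0,0,-1],[-1.12,-4.5,0,0,0,0,-1],[-1.3,-5.2,0,0,0,0,-1]]'|f
python3 -m creep '[[-0.17,-0.7,0,0,0,0,-1],[-0.35,-1.4,0,0,0,0,-1],[-0.52,-2.1,0,0,0,0,-1],[-0.7,-2.8,0,0,0,0,-1],[-0.87,-3.5,0,0,0,0,-1],[-1.05,-4.2,0,0,0,0,-1],[-1.15,-4.6,0,0,0,0,-1],[-1.2,-4.8,0,0,0,0,-1]]'|f
python3 -m creep '[[-0.05,-0.2,0,0,0,0,-1],[-0.1,-0.4,0,0,0,0,-1],[-0.15,-0.6,0,0,0,0,-1],[-0.2,-0.8,0,0,0,0,-1]]'|f
python3 -m creep '[[-0.05,-0.2,0,0,0,0,-1]]'|f
python3 -m creep '[[-0.05,-0.2,0,0,0,0,-1]]'|f
python3 -m creep '[[-0.03,-0.1,0,0,0,0,-1]]'|f
cat > fit.py <<'E'
import numpy as np
from scipy.optimize import least_squares
F=np.array([[.0229,-3.1],[.025,-3.1],[.027,-2.8],[.0289,-3.1],[.0309,-3.9],[.0327,-6.7],[.0344,-9.8],[.0362,-8.9],[.0382,-8.5],[.0403,-7.5],[.0424,-6.7],[.0444,-7.4],[.0466,-4.7],[.0488,-2.3],[.0509,-2.2],[.0529,-2.2]])
B=np.array([[.0576,.8],[.0556,1.5],[.0536,1.1],[.0516,1.6],[.0496,1.9],[.0477,2.5],[.0459,4.8],[.0442,6.8],[.0423,6.5],[.0403,7.0],[.0382,5.1],[.0362,5.1],[.0341,4.3],[.0319,1.9],[.0297,.8],[.0277,1.0]])
def m(q,p): # q travel coordinate rel centre, lag L, smooth w
    b,A,S,L,w=p; q=q-L; s=1/(1+np.exp(-(q+.0097)/w)); e=1/(1+np.exp((q-.0097)/w))
    return b+(A-S*q/.0097)*s*e
def r(x):
    c,bf,bb,A,S,L,w=x
    return np.r_[-F[:,1]-m(F[:,0]-c,(bf,A,S,L,w)), B[:,1]-m(c-B[:,0],(bb,A,S,L,w))]
o=least_squares(r,[.0394,3,1,6,2,.001,.001],x_scale=[.01,1,1,1,1,.001,.001]); print(o.x, o.cost, np.sqrt(np.diag(np.linalg.inv(o.jac.T@o.jac))[0]*2*o.cost/25))
E
python3 fit.py
```

```text
time: 21.52 tool_pos: [0.5093, -0.0245, 0.2399] ft_force: [4.9, 1.6, 5.0] finger_gap: 0.322 
time: 22.52 tool_pos: [0.4974, -0.0725, 0.24] ft_force: [5.2, 1.5, 4.6] finger_gap: 0.323 
time: 23.02 tool_pos: [0.4955, -0.0804, 0.24] ft_force: [5.2, 1.2, 4.5] finger_gap: 0.322 
time: 23.15 tool_pos: [0.495, -0.0824, 0.24] ft_force: [5.9, 1.5, 3.5] finger_gap: 0.323 
time: 23.28 tool_pos: [0.4945, -0.0844, 0.24] ft_force: [5.8, -0.3, 3.9] finger_gap: 0.321 
time: 23.4 tool_pos: [0.4942, -0.0854, 0.24] ft_force: [6.7, 0.7, 3.3] finger_gap: 0.322 
[3.93348141e-02 3.06188786e+00 1.14556905e+00 3.36786508e+00
 4.89150295e+00 3.37898650e-03 1.11550082e-03] 4.6993891094040805 0.00018150322640465564
```

```bash
f(){ tr '\n' ' ' | sed 's/ee_rot.*ft/ft/'; echo; }
python3 -m creep '[[-0.05,-0.2,0,0,0,0,-1],[-0.1,-0.4,0,0,0,0,-1]]'|f
python3 -m creep '[[-0.05,-0.2,0,0,0,0,-1]]'|f
python3 -m creep '[[-0.03,-0.1,0,0,0,0,-1]]'|f
python3 -m creep '[[-0.02,-0.1,0,0,0,0,-1]]'|f
python3 -m creep '[[-0.03,-0.1,0,0,0,0,-1]]'|f
python3 -m creep '[[-0.02,-0.1,0,0,0,0,-1]]'|f
```

```text
time: 23.65 tool_pos: [0.4932, -0.0894, 0.24] ft_force: [6.3, 0.3, 5.1] finger_gap: 0.324 
time: 23.78 tool_pos: [0.4927, -0.0914, 0.2399] ft_force: [6.8, 0.1, 4.8] finger_gap: 0.32 
time: 23.9 tool_pos: [0.4924, -0.0924, 0.24] ft_force: [6.7, 0.5, 3.5] finger_gap: 0.324 
time: 24.02 tool_pos: [0.4922, -0.0934, 0.2399] ft_force: [6.9, 0.6, 4.6] finger_gap: 0.321 
time: 24.15 tool_pos: [0.492, -0.0944, 0.24] ft_force: [7.4, 1.6, 4.4] finger_gap: 0.324 
time: 24.28 tool_pos: [0.4918, -0.0951, 0.24] ft_force: [6.6, 4.1, 5.1] finger_gap: 0.321
```

```bash
f(){ tr '\n' ' ' | sed 's/ee_rot.*ft/ft/'; echo; }
python3 -m creep '[[-0.02,-0.1,0,0,0,0,-1]]'|f
python3 -m creep '[[-0.02,-0.1,0,0,0,0,-1]]'|f
python3 -m creep '[[-0.01,-0.06,0,0,0,0,-1],[-0.01,-0.06,0,0,0,0,-1]]'|f
```

```text
time: 24.4 tool_pos: [0.4916, -0.0958, 0.24] ft_force: [7.0, 8.4, 4.4] finger_gap: 0.326 
time: 24.52 tool_pos: [0.4915, -0.0965, 0.24] ft_force: [7.9, 10.2, 4.0] finger_gap: 0.323 
time: 24.78 tool_pos: [0.4914, -0.0968, 0.24] ft_force: [8.2, 11.3, 4.2] finger_gap: 0.321
```

```bash
f(){ tr '\n' ' ' | sed 's/ee_rot.*ft/ft/'; echo; }
python3 -m creep '[[0.02,0.1,0,0,0,0,-1],[0.04,0.18,0,0,0,0,-1],[0.04,0.18,0,0,0,0,-1],[0.04,0.18,0,0,0,0,-1]]'|f
python3 -m creep '[[0,0,0,0,0,0,1],[0,0,0,0,0,0,1],[0,0,0,0,0,0,1],[0,0,0,0,0,0,1],[0,0,2,0,0,0,1],[0,0,6,0,0,0,1],[0,0,9.5,0,0,0,1],[4,-1.5,9.5,0,0,0,1]]'|f
python3 -m creep '[[2.5,-0.7,0,0,0,0,1],[5.4,-1.5,0,0,0,0,1],[5.4,-1.5,0,0,0,0,1],[5.4,-1.5,0,0,0,0,1]]'|f
python3 - <<'E'
from h import *
p=wcam(); save(p,"w3.png"); s=env.sense(); print(s["tool_pos"],s["ft_force"])
R=Ro.from_euler('xyz',s["ee_rot"]).as_matrix(); print("jaw",np.degrees(np.arctan2(R[1,1],R[0,1])))
for n in ["carriage","carriage_grip","cursor","cursor_tab"]: print(n,lm(p,n))
q=camera("scene");print(lm(q,"cursor_tab"),lm(q,"cursor"))
M=np.linalg.inv(p["_M"])
for z in (.072,.059): 
  X=M@np.array([.5855,-.125,z,1]); print(z,p["fx"]*X[0]/X[2]+p["cx"],p["fy"]*X[1]/X[2]+p["cy"])
E
```

```text
time: 25.28 tool_pos: [0.4917, -0.0956, 0.24] ft_force: [6.7, 5.4, 3.9] finger_gap: 0.326 
time: 26.28 tool_pos: [0.5306, -0.1112, 0.3382] ft_force: [1.0, -0.3, 0.3] finger_gap: 1.0 
time: 26.78 tool_pos: [0.5845, -0.1263, 0.3343] ft_force: [0.3, -0.8, -0.6] finger_gap: 0.997 
[ 0.58430098 -0.12628735  0.33449059] [-1.15901173 -1.35652122 -0.36279671]
jaw 76.08441456856336
carriage [([0.4891, -0.1264, 0.051], 0.37)]
carriage_grip [([0.4913, -0.091, 0.0833], 0.57)]
cursor [([0.5844, -0.1244, 0.031], 0.93)]
cursor_tab [([0.5886, -0.1236, 0.0576], 0.63)]
[([0.5885, -0.1235, 0.0555], 0.7)] [([0.5867, -0.1241, 0.0282], 0.65), ([0.4942, -0.0946, 0.0467], 0.39)]
0.072 322.62510135678286 250.99717277666136
0.059 322.5018964275024 245.88347632095065
```

View pics/w3.png

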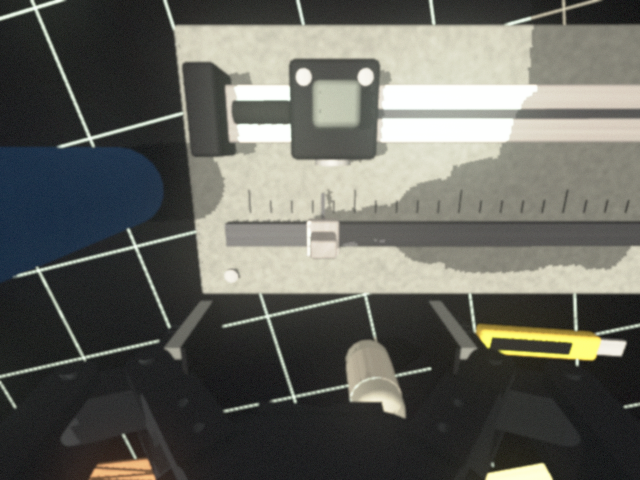

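```bash
f(){ tr '\n' ' ' | sed 's/ee_rot.*ft/ft/'; echo; }
python3 -m creep '[[0.12,0.13,-5,0,0,0,1],[0.12,0.13,-10,0,0,0,1],[0.12,0.13,-11.6,0,0,0,1],[0.12,0.13,-11.6,0,0,0,1]]'|f
python3 -m creep '[[0,0,0,0,0,0,-1],[0,0,0,0,0,0,-1],[0,0,0,0,0,0,-1],[0,0,0,0,0,0,-1],[0,0,0,0,0,0,-1],[0,0,0,0,0,0,-1]]' 30|f
```

```text
time: 27.68 tool_pos: [0.5862, -0.1251, 0.2185] ft_force: [-0.2, -0.9, 0.6] finger_gap: 0.999 
time: 28.42 tool_pos: [0.5864, -0.1251, 0.2194] ft_force: [-0.8, 0.6, 5.2] finger_gap: 0.227
```

```bash
f(){ tr '\n' ' ' | sed 's/ee_rot.*ft/ft/'; echo; }
python3 -m creep '[[0.12,0.5,0,0,0,0,-1],[0.3,1.2,0,0,0,0,-1],[0.47,1.9,0,0,0,0,-1],[0.64,2.6,0,0,0,0,-1],[0.82,3.3,0,0,0,0,-1],[0.99,4.0,0,0,0,0,-1],[1.16,4.7,0,0,0,0,-1],[1.34,5.4,0,0,0,0,-1]]'|f
python3 -m creep '[[0.17,0.7,0,0,0,0,-1],[0.35,1.4,0,0,0,0,-1],[0.52,2.1,0,0,0,0,-1],[0.69,2.8,0,0,0,0,-1],[0.87,3.5,0,0,0,0,-1],[1.04,4.2,0,0,0,0,-1],[1.21,4.9,0,0,0,0,-1],[1.39,5.6,0,0,0,0,-1]]'|f
python3 -m creep '[[0.17,0.7,0,0,0,0,-1],[0.3,1.2,0,0,0,0,-1],[0.42,1.7,0,0,0,0,-1],[0.52,2.1,0,0,0,0,-1],[0.62,2.5,0,0,0,0,-1],[0.7,2.8,0,0,0,0,-1],[0.72,2.9,0,0,0,0,-1],[0.72,2.9,0,0,0,0,-1]]'|f
python3 -m creep '[[0,0,0,0,0,0,-1],[0,0,0,0,0,0,-1]]'|f
```

```text
time: 29.42 tool_pos: [0.5997, -0.0713, 0.2194] ft_force: [-2.2, -2.8, 7.3] finger_gap: 0.226 
time: 30.42 tool_pos: [0.6136, -0.0153, 0.2194] ft_force: [-1.8, -3.2, 6.6] finger_gap: 0.227 
time: 31.42 tool_pos: [0.6208, 0.0137, 0.2194] ft_force: [-1.2, -1.1, 6.2] finger_gap: 0.226 
time: 31.68 tool_pos: [0.6208, 0.0137, 0.2194] ft_force: [-1.7, -0.7, 6.2] finger_gap: 0.228
```

```bash
f(){ tr '\n' ' ' | sed 's/ee_rot.*ft/ft/'; echo; }
python3 -m creep '[[0.02,0.1,0,0,0,0,-1],[0.05,0.19,0,0,0,0,-1],[0.05,0.19,0,0,0,0,-1],[0.05,0.19,0,0,0,0,-1]]'|f
python3 -m creep '[[0,0,0,0,0,0,1],[0,0,0,0,0,0,1],[0,0,0,0,0,0,1],[0,0,0,0,0,0,1],[0,0,0,0,0,0,1],[0,0,2,0,0,0,1],[0,0,6,0,0,0,1],[0,0,10,0,0,0,1]]'|f
python3 -m creep '[[-2,0,2,0,0,0,1],[-6,-1,4,0,0,0,1],[-10,-2,6,0,0,0,1],[-14,-2,6,0,0,0,1],[-14,-2,6,0,0,0,1],[-14,-2,6,0,0,0,1]]'|f
python3 - <<'E'
from h import *
p=wcam(); save(p,"w4.png"); s=env.sense(); print(s["tool_pos"],s["ft_force"])
t=camera("top"); sc=camera("scene"); save(t,"top2.png")
for n in ["carriage","carriage_grip","cursor","cursor_tab","buffer_home","buffer_far","rail_mid","fence_mid"]: print(n,lm(p,n)[:1],lm(t,n)[:1],lm(sc,n)[:1])
E
```

```text
time: 32.17 tool_pos: [0.6212, 0.0155, 0.2194] ft_force: [-2.2, -1.1, 7.3] finger_gap: 0.229 
time: 33.17 tool_pos: [0.6211, 0.0158, 0.3195] ft_force: [0.3, 0.7, 0.9] finger_gap: 0.999 
time: 33.92 tool_pos: [0.4817, -0.0042, 0.379] ft_force: [0.7, 0.4, -0.7] finger_gap: 1.001 
[ 0.48205339 -0.00420206  0.37873947] [-0.16528624 -0.44631774 -0.39841757]
carriage [([0.4904, -0.0916, 0.0445], 0.74)] [] [([0.4955, -0.0963, 0.0479], 0.83)]
carriage_grip [([0.4918, -0.0943, 0.0822], 0.68)] [] [([0.4914, -0.0972, 0.0807], 0.69)]
cursor [([0.6177, 0.0118, 0.0318], 0.65)] [([0.617, 0.0123, 0.0296], 0.52)] [([0.6233, 0.0178, 0.0311], 0.58)]
cursor_tab [([0.6187, 0.0147, 0.0631], 0.6)] [([0.6175, 0.0189, 0.0577], 0.65)] [([0.6222, 0.0175, 0.0563], 0.61)]
buffer_home [([0.4896, -0.1257, 0.0515], 0.59)] [] [([0.4856, -0.1172, 0.0512], 0.47)]
buffer_far [([0.559, 0.1494, 0.0531], 0.97)] [([0.5543, 0.146, 0.0578], 0.49)] [([0.5498, 0.1502, 0.0519], 0.57)]
rail_mid [([0.5219, 0.0118, 0.0429], 0.56)] [([0.5219, 0.009, 0.0421], 0.88)] [([0.521, 0.0155, 0.0347], 0.83)]
fence_mid [([0.6168, -0.0091, 0.0305], 0.79)] [([0.611, -0.0078, 0.0318], 0.83)] [([0.6126, -0.0108, 0.0307], 0.69)]
```

View pics/w4.png

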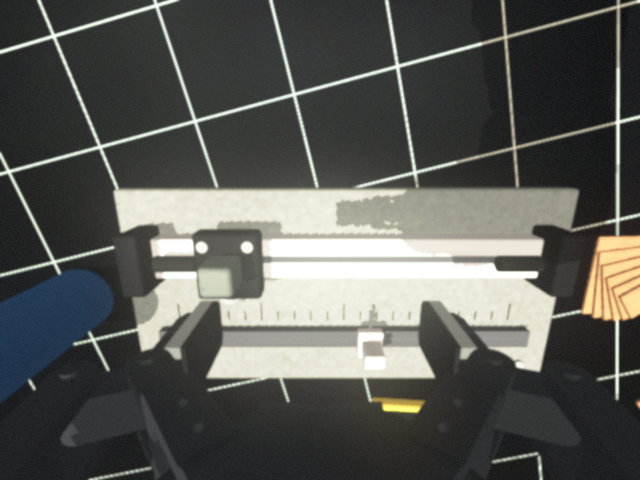

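```bash
python3 -c "
from station import env
print(env.close_job())"
```

```text
the job is handed in; nothing more can be done
None
```

The carriage was stroked to both buffers, the cursor now stands level with the tight spot at about trimmer y +27 mm, and the job is handed in. It took about 34 s of robot time.

- **Stroke:** I pressed the far buffer to about 12–13 N and the home buffer to about 13 N, both well under 25 N. First contact with each was about 220 mm apart along the rail, as it should be.
- **Tight spot:** the drag rose in mirrored fashion on the two strokes. A combined fit put the middle at tool y 0.0393 m in the world frame, with about 0.2 mm fit error.
- **Cursor:** I gripped it with the same jaw alignment and slid it to the same place along the rail, then released it. The robot ended clear of everything with forces near zero.
- **Checks:**
    - **Cursor position:** the camera networks put the cursor at about y +25 mm. That agrees with +27 mm within their roughly 4 mm accuracy.
    - **Carriage:** the last picture shows it at the home buffer. I did not move anything else.
    - **Extra drag:** this disagreed with the text. It read about 7 N at its peak rather than 10 N, which I put down to lag in the force reading. That should not shift the middle, since the two directions cancel.
    - **Side force:** about 4–6 N across the rail while the carriage was held, from slight misalignment.

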